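# Dry-build the lantern niche

### The arm

A 6-joint arm with a two-finger parallel gripper is mounted at the origin on the work surface. World frame = base frame: x ahead of the robot, y to its left, z up, the work surface at z = 0. Lengths are in m, angles in rad, forces in N, time in s.
With the tool pointing down it reaches from about 0.325 to 1 m from the base axis. Payload 5.1 kg.
Tool frame: the origin (TCP) lies at the very end of the fingers, on their centre line; the grasp point (between the pads) lies 19 mm behind it; z points along the fingers, y is the line along which they close (so a half turn about z gives the same grasp; the last joint's range is limited). The gripper opens to 85 mm and grips with 20 to 120 N. Pads are 22 mm wide; open, the fingers measure 114 mm over their backs; the gripper's body (76 mm by 85 mm) begins 54 mm behind the grasp point. The pads swing forward as they close: fully open they stand 13 mm farther back than shut.
Start: joints at [1.018, 0.124, 1.65, -0, 1.367, -0.083], TCP at [0.294, 0.58, 0.231] pointing down, gripper open.
Joint ranges: [-2.61, 2.61], [-1.02, 2.33], [0.03, 2.71], [-1.35, 4.49], [0.32, 2.68], [-2.91, 2.91]. Speed limits (rad/s): [2.57, 2.57, 3.14, 3.14, 3.14, 3.14].

### API

Orientations are given as a rotation vector (axis times angle).
In Python, from station import ctrl gives the robot as it stands. Calls block until the motion is done:
- ctrl.move_ptp(position, orientation): joint-space move of the TCP to a pose.
- ctrl.servo_line(position, orientation=None, rate=0.15, stop_force=None): straight line of the TCP; orientation=None keeps the orientation; rate is the mean speed in m/s. With stop_force (N) it stops when the force on the tool has changed by that much, and returns True; else False.
- ctrl.move_j(angles): joint-space move.
- ctrl.let_go() and ctrl.grab(newtons=None): open the fingers fully, or close them until they stop; newtons is the grip in N (None keeps the last).
- ctrl.wait(seconds).
- ctrl.ik(position, orientation): joint angles nearest the present ones, or None.
- ctrl.read_state(): the state.
- ctrl.read_camera(name): name is "scene" or "side" or "wrist"; returns a dict with "frame" (420x560x3 uint8, red, green, blue), "fx", "fy", "cx", "cy" (pixels), "xyz" and "orientation" of the camera in the world. Camera axes: x right, y up, looking along -z (the intrinsics and any distortion apply to the point x, -y, -z); pixel columns grow to the right and rows downward; lengths in m; the calibration is good to about 2 mm. The wrist camera is an equidistant fisheye: a pixel r from the principal point sees the ray r / f radians off the axis. A picture is of the moment at which its call begins. There is no depth.
A pose or a line that the arm cannot do raises ctrl.Unreachable and nothing moves.
- ctrl.close_job(): hands the job in; it is judged then, once.
The state is a dict: "time": time; "joints": joint angles; "joint_vel": joint speeds; "joint_efforts": joint torques, N m; "tool_pos": TCP position; "ee_rot": TCP orientation; "ft_force": force on the tool from outside, world axes, zero at the start; "torque": the same for the moment, N m; "finger_gap": finger opening in m; "finger_force": force on a finger pad.
Only numpy, scipy, OpenCV 4.12 (cv2) and the standard library are available. Lean on these libraries where they do the work, as an engineer would, in place of code of your own. Each camera call takes 0.05 s, during which the arm holds its last target. There are 200 camera calls.

### The job

Dry-build the sample lantern niche on the grey slab: stand each stone pillar in the middle of the pad of its own colour with its sides square to the slab, stand the red lantern midway between them, and lay the pink lintel across the tops of both pillars, centred over the slab and in line with it. Then stand the green bronze pine-cone finial upright on the lintel, directly above the dark pillar. Leave everything standing free and still, and do not shift or knock over the mason's mallet.

Things in the scene. Friction and masses are not known exactly. Their poses are not given: they have to be found in the camera images.
- slab: Grey stone slab lying fixed on the bench, 110 x 260 x 25 high; its long side is its y axis, which runs roughly across in front of the robot (turned by up to 0.3 rad). Origin: centre of its underside, on the bench; z up. Its two ends carry the pads.
- cream_pad: Fixed square tile, 64 x 64 and 3 thick, inlaid on the top of the slab, 85 from the slab's centre along the slab's length, at one end or the other (it changes). Origin: centre of its underside, on the slab's top face; x and y along its sides, parallel to the slab's. Cream sandstone colour.
- dark_pad: Fixed square tile, 64 x 64 and 3 thick, inlaid on the top of the slab, 85 from the slab's centre along the slab's length, at one end or the other (it changes). Origin: centre of its underside, on the slab's top face; x and y along its sides, parallel to the slab's. Near-black granite colour.
- cream_pillar: Loose stone pillar like a short baluster, 100 high: square foot 46 x 46 x 18, round shaft 34 diameter, square cap 46 x 46 and 26 high at the top (the place to grip, from above). About 0.35 kg. Stands upright at the start, turned by up to 0.4 rad. Origin: centre of its underside; z up, x and y along the sides of the square. Cream sandstone.
- dark_pillar: Loose stone pillar like a short baluster, 100 high: square foot 46 x 46 x 18, round shaft 34 diameter, square cap 46 x 46 and 26 high at the top (the place to grip, from above). About 0.35 kg. Stands upright at the start, turned by up to 0.4 rad. Origin: centre of its underside; z up, x and y along the sides of the square. Near-black granite.
- lantern: Loose round lantern, 54 diameter, 90 high, about 0.2 kg: straight red glass up to 62 (the place to grip), then a tapering brass-coloured lid with a small knob on top. Origin: centre of its underside; z up. Stands upright on the bench at the start.
- lintel: Loose pink stone beam 50 x 230 x 25 high, about 0.63 kg, its length along its y axis. Origin: centre of its underside; z up. At the start it lies across two wooden battens 38 high, which stand 130 apart, so that its middle is free to be gripped across its 50 width; turned by up to about 0.25 rad. Finely grooved along its top edges.
- finial: Loose green bronze pine-cone ornament, 60 high, about 0.16 kg: round foot 34 diameter, narrow neck, cone 38 diameter between 24 and 38 above its foot (the place to grip), pointed top. Origin: centre of its underside; z up. Stands upright on the bench at the start.
- mallet: Bystander: the mason's mallet, standing on its grey head (80 diameter, 108 high) with its wooden handle straight up to 228. Loose, about 0.9 kg. Stands beyond one end of the slab, left or right. Origin: centre of its underside. Not to be moved.
Not all that is in view belongs to the job. There is more than one size of the finial; the one meant has the size given above.

How it is judged:
By the outcome, as a careful person would: the job done as asked, in the order asked, and still so for the second after the job is handed in, with the robot touching nothing.
It also fails if it takes over 144 s, if anything falls off the work surface, if the arm or the gripper's body presses on something with over 40 N, if the wrist force passes 120 N, or if a joint passes its speed limit or range.

## Working session

There is one attempt and no reset: what is moved stays moved. The work goes in short steps, each a Python script; the robot and the scene stay as the last script left them, time stands still between calls to the robot, and variables do not carry over. Pictures are saved under pics/ and viewed, at most 14 in all, crops included, and the job is handed in when it is done.

```bash
mkdir -p pics; ls; python3 - <<'E'
from station import ctrl
import cv2
for n in("scene","side","wrist"):
    c=ctrl.read_camera(n); cv2.imwrite(f"pics/{n}0.png",c["frame"][:,:,::-1])
    print(n,{k:v for k,v in c.items() if k!="frame"})
print(ctrl.read_state())
E
```

```text
pics
scene {'fx': 471.6504004107876, 'fy': 471.6504004107876, 'cx': 274.19860702745837, 'cy': 206.05002810112097, 'xyz': array([1.25195848, 0.70427968, 0.81500397]), 'orientation': array([0.42158036, 1.04539911, 2.15454195])}
side {'fx': 380.59602456213196, 'fy': 380.59602456213196, 'cx': 280.6400659269692, 'cy': 212.6136621162909, 'xyz': array([ 0.19792464, -0.41325769,  0.60816793]), 'orientation': array([ 0.78482602, -0.28828902, -0.71192376])}
wrist {'fx': 325.19226210127806, 'fy': 325.19226210127806, 'cx': 274.3178624756493, 'cy': 201.20130383616427, 'xyz': array([0.23134306, 0.61144677, 0.37219845]), 'orientation': array([-0.25352976, -0.15392373,  1.09339089])}
{'time': 0.15, 'joints': array([ 1.01842706e+00,  1.24386585e-01,  1.65135766e+00,  1.92075311e-05,
        1.36747446e+00, -8.25908290e-02]), 'joint_vel': array([-0.00029834, -0.00137462, -0.00306711,  0.00080994,  0.0013896 ,
       -0.00048495]), 'joint_efforts': array([-5.81252039e-05, -4.24221683e+01, -3.66015279e+01, -3.88681224e-05,
        4.57653310e-03, -1.08418209e-05]), 'tool_pos': array([0.29401881, 0.57917927, 0.23031671]), 'ee_rot': array([-7.31042773e-01, -3.05481155e+00,  2.41691453e-03]), 'ft_force': array([ 0.37236701, -0.36976321, -0.07396398]), 'torque': array([ 0.00457216,  0.04183566, -0.01027663]), 'finger_force': 0.0, 'finger_gap': 0.0854217213699969}
```

View pics/scene0.png

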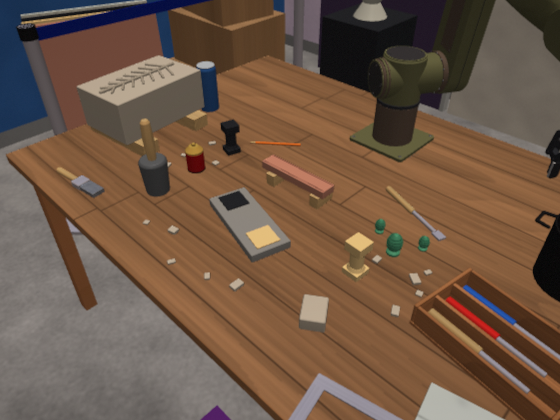

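View pics/side0.png

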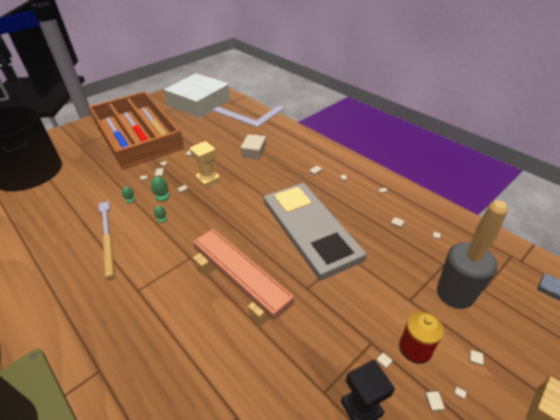

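```bash
python3 - <<'E'
import cv2
a=cv2.imread("pics/scene0.png"); b=cv2.imread("pics/side0.png")
cv2.imwrite("pics/s1.png",cv2.resize(a[110:270,180:445],None,fx=3,fy=3,interpolation=cv2.INTER_CUBIC))
cv2.imwrite("pics/d1.png",cv2.resize(b[130:330,110:376],None,fx=3,fy=3,interpolation=cv2.INTER_CUBIC))
cv2.imwrite("pics/d2.png",cv2.resize(b[230:420,320:520],None,fx=3,fy=3,interpolation=cv2.INTER_CUBIC))
E
```

```text
(no output)
```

View pics/s1.png

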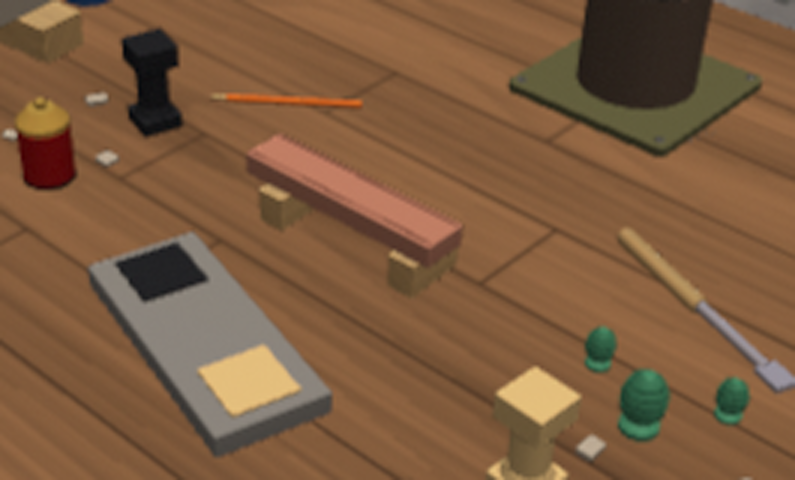

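View pics/d1.png

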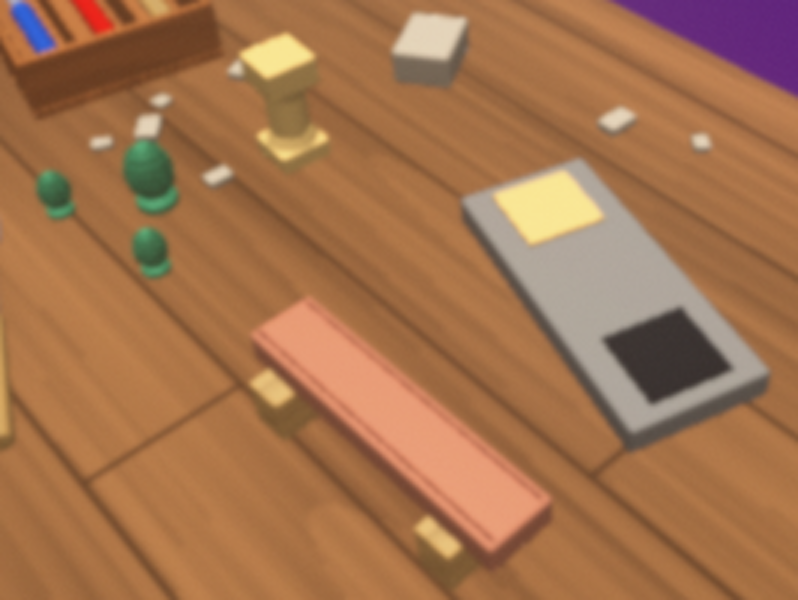

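View pics/d2.png

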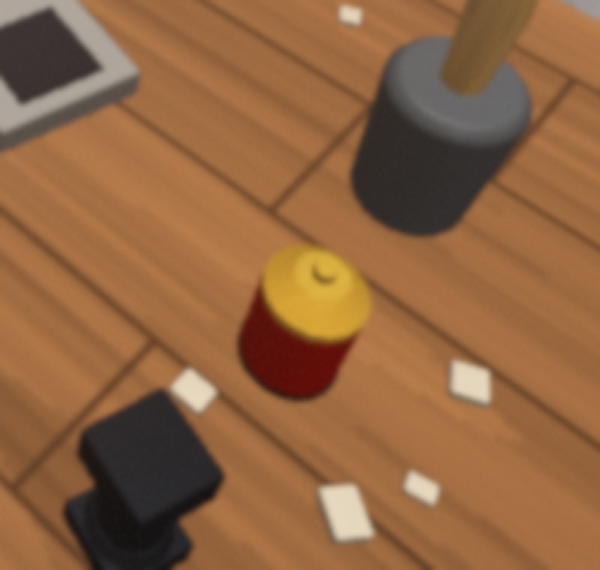

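```bash
cat > h.py <<'E'
import numpy as np, cv2
from scipy.spatial.transform import Rotation as R
from scipy.optimize import least_squares
def proj(c,P):
    P=np.atleast_2d(P); p=R.from_rotvec(c["orientation"]).inv().apply(P-c["xyz"])*[1,-1,-1]
    if c.get("fish"):
        r=np.hypot(p[:,0],p[:,1]); k=np.arctan2(r,p[:,2])/np.maximum(r,1e-9)
        n=p[:,:2]*k[:,None]
    else: n=p[:,:2]/p[:,2:]
    return n*[c["fx"],c["fy"]]+[c["cx"],c["cy"]]
def fit(obs,x0):
    """obs: list of (cam, local pts, pixels); returns x,y,yaw, per-point residuals"""
    def f(q):
        M=R.from_euler("z",q[2]); return np.concatenate([(proj(c,M.apply(L)+[q[0],q[1],0])-px).ravel() for c,L,px in obs])
    s=least_squares(f,x0,loss="soft_l1",f_scale=1.5); return s.x,s.fun.reshape(-1,2)
def tri(obs,x0=(.5,0,.05)):
    s=least_squares(lambda q:np.concatenate([(proj(c,q)-px).ravel() for c,px in obs]),x0); return s.x,s.fun
def box(a,b,z): return np.array([[a,-b,z],[-a,-b,z],[-a,b,z],[a,b,z]])/1000
E
cat > m1.py <<'E'
from h import *
from station import ctrl
np.set_printoptions(precision=4,suppress=True)
S=ctrl.read_camera("scene");D=ctrl.read_camera("side")
A=lambda p,o:(np.array(p)+.5)/3-.5+np.array(o)
s=lambda p:A(p,(180,110)); d=lambda p:A(p,(110,130)); e=lambda p:A(p,(320,230))
ro=lambda p:p
for n,b,sp,dp in [
 ("slab",box(55,130,25),s([(92,266),(193,234),(329,397),(220,443)]),d([(767,377),(630,437),(462,202),(580,160)])),
 ("cream",box(23,23,100),s([(496,397),(535,369),(580,398),(540,427)]),d([(316,64),(268,82),(240,55),(286,33)])),
 ("dark",box(23,23,100),s([(123,43),(155,30),(178,42),(148,55)]),e([(222,470),(140,497),(80,437),(165,390)])),
 ("lintel",box(25,115,63),s([(248,155),(278,137),(462,228),(428,247)]),d([(551,500),(490,550),(252,333),(308,297)]))]:
    x,r=fit([(S,b,sp),(D,b,dp)],[.55,0,0]); print(n,x,np.hypot(*r.T).round(1))
for n,a,b in [("lantern",s((40,100)),e((323,268))),("big",s((645,369)),d((147,140))),("sm1",s((601,326)),d((149,228))),("sm2",s((733,377)),d((52,170))),("mallet",(147,122),(497,205))]:
    print(n,*tri([(S,a),(D,b)]))
E
python3 m1.py
```

```text
slab [ 0.6367 -0.0179 -0.286 ] [1.6 1.6 2.3 2.7 1.5 1.1 1.8 0.9]
cream [ 0.5779  0.2882 -0.0647] [1.4 1.  0.8 0.5 2.7 1.5 1.1 0.6]
dark [ 0.4238 -0.329  -0.2414] [1.9 1.4 1.1 3.1 1.5 9.9 2.  3.2]
lintel [ 0.4346 -0.0327  0.0213] [1.5 1.7 1.2 0.7 1.2 0.8 1.4 1.4]
lantern [ 0.5657 -0.3301  0.0907] [ 0.0958  0.0285  0.0483 -0.012 ]
big [0.462  0.3097 0.0646] [-0.4557  0.2019 -0.4575 -0.134 ]
sm1 [0.4192 0.2412 0.0432] [-0.4694  0.1947 -0.4197 -0.1145]
sm2 [0.3984 0.3552 0.0438] [-0.2824  0.1509 -0.2814 -0.1006]
mallet [ 0.711  -0.3184  0.2244] [-1.5822 -0.9072 -0.874   0.4017]
```

```bash
cat >> h.py <<'E'
def down(a): return (R.from_euler("z",a)*R.from_euler("x",np.pi)).as_rotvec()
def cam(n):
    from station import ctrl
    c=ctrl.read_camera(n); c["fish"]=n=="wrist"; return c
E
cat > v.py <<'E'
from h import *
from station import ctrl
import pickle
out=[]
for p,a in [((.50,.26,.30),1.57),((.54,-.03,.36),1.4),((.48,-.31,.30),1.3)]:
    ctrl.move_ptp(p,down(a)); ctrl.wait(.3); c=cam("wrist"); out.append(c)
pickle.dump(out,open("w.pkl","wb"))
for i,c in enumerate(out): cv2.imwrite(f"pics/w{i}.png",c["frame"][:,:,::-1])
c=[o["frame"][:,:,::-1] for o in out]
cv2.imwrite("pics/wt.png",cv2.resize(np.vstack([np.hstack(c[:2]),np.hstack([c[2],c[2]*0])]),(800,600)))
print(ctrl.read_state()["time"],[o["xyz"] for o in out])
E
python3 v.py
```

```text
5.0083 [array([0.49999243, 0.33144483, 0.44178931]), array([0.55222254, 0.04064255, 0.50177429]), array([ 0.49949679, -0.2409262 ,  0.44236285])]
```

View pics/wt.png

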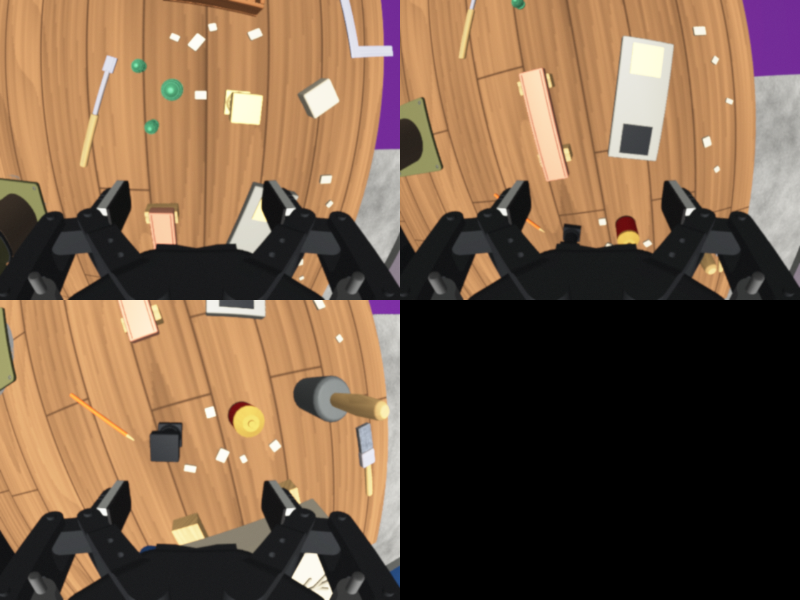

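```bash
python3 - <<'E'
import cv2,numpy as np
w=[cv2.imread(f"pics/w{i}.png") for i in range(3)]
z=lambda i,f:cv2.resize(i,None,fx=f,fy=f,interpolation=cv2.INTER_CUBIC)
cv2.imwrite("pics/wA.png",z(w[1][40:260,160:390],2.7))
g=lambda i:(255*(i/255.)**.6).astype(np.uint8)
cv2.imwrite("pics/wB.png",z(np.vstack([w[0][95:185,200:400],g(w[2][125:235,200:400])]),3))
E
```

```text
(no output)
```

View pics/wA.png

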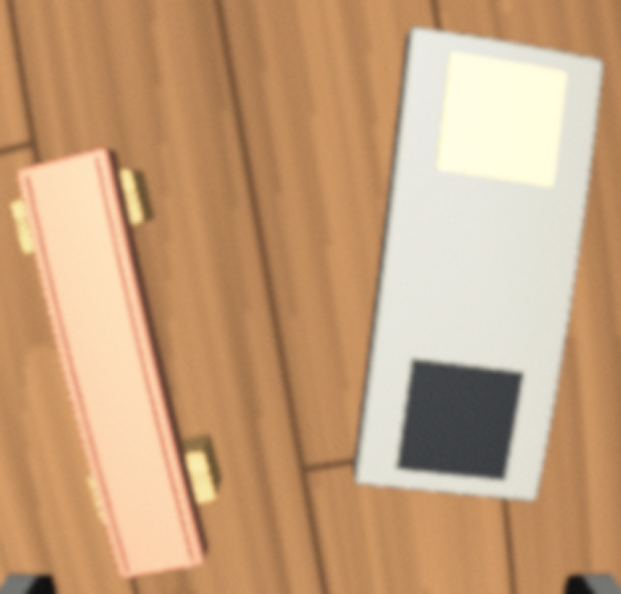

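View pics/wB.png

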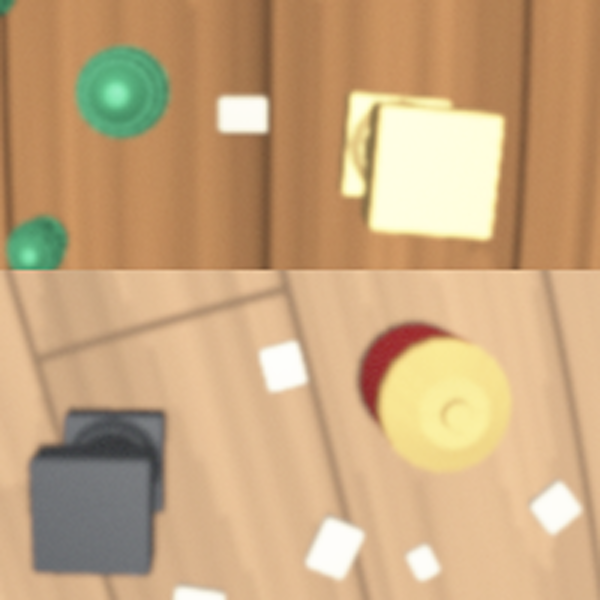

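```bash
cat > m2.py <<'E'
from h import *
import pickle
np.set_printoptions(precision=4,suppress=True)
w=pickle.load(open("w.pkl","rb"))
f=lambda p,o,k:(np.array(p,float)+.5)/k-.5+np.array(o)
a=lambda p:f(p,(160,40),2.7); b=lambda p:f(p,(200,95),3); d=lambda p:f(np.array(p)-[0,270],(200,125),3)
Y=np.array([0,.085,0])
L1=[(203,562),(124,577),(20,172),(107,149)]
for n,c,b_,px in [("slab",w[1],np.vstack([box(55,130,25),box(32,32,28)+Y,box(32,32,28)-Y]),a([(536,500),(357,483),(411,28),(602,60),(553,187),(437,171),(450,52),(567,71),(505,479),(398,468),(413,359),(522,373)])),
 ("lintel",w[1],box(25,115,63),a(L1)),
 ("cream",w[0],np.vstack([box(23,23,100),box(23,23,18)[[2,1]]]),b([(491,240),(370,230),(380,105),(504,115),(351,92),(343,195)])),
 ("dark",w[2],np.vstack([box(23,23,100),box(23,23,18)[[2,3,0]]]),d([(151,573),(34,570),(36,458),(153,457),(67,411),(164,411),(162,510)])),
 ("lantern",w[2],np.array([[0,0,.09],[0,0,.062]]),d([(459,412),(445,405)])),
 ("finial",w[0],np.array([[0,0,.06],[0,0,.031]]),b([(117,93),(122,92)]))]:
    x,r=fit([(c,b_,px)],[.5,0,0]); print(n,x,r.round(1).tolist())
E
python3 m2.py
```

```text
slab [ 0.6379 -0.0185 -0.2777] [[0.6, 1.0], [-1.0, 0.7], [-0.3, -1.3], [1.1, -0.6], [-0.5, -0.6], [0.2, -1.1], [0.3, 0.2], [-0.7, 0.4], [0.2, 0.4], [-0.2, 0.5], [-0.1, 0.2], [0.8, -0.0]]
lintel [ 0.4349 -0.0341  0.0246] [[1.6, 1.6], [-0.8, 1.2], [-1.3, -0.8], [0.5, -1.3]]
cream [ 0.5764  0.2872 -0.0571] [[0.3, -0.1], [-0.3, 0.4], [0.0, -0.5], [0.4, -0.0], [-0.2, -0.0], [-0.2, 0.3]]
dark [ 0.4246 -0.3291 -0.2968] [[0.7, 0.7], [-0.5, 0.4], [-2.4, -1.7], [0.3, -0.4], [-1.0, -0.2], [0.9, 0.5], [1.2, 0.6]]
lantern [ 0.5667 -0.3311  0.    ] [[0.3, 1.0], [-0.4, -1.2]]
finial [0.4578 0.3124 0.    ] [[-0.4, 0.4], [0.4, -0.4]]
```

```bash
cat > act.py <<'E'
from h import *
from station import ctrl
SL=np.array([.6377,-.0185]); YAW=-.279; H=np.pi/2
def onslab(x,y): return SL+R.from_euler("z",YAW).apply([x,y,0])[:2]
def st(t):
    s=ctrl.read_state(); print(t,round(s["time"],1),s["tool_pos"].round(4),"gap",round(s["finger_gap"],4),"ff",round(s["finger_force"],1),"ft",s["ft_force"].round(1)); return s
def pick(xy,a,z,N,up=.27):
    o=down(a); ctrl.move_ptp([*xy,up],o)
    ctrl.servo_line([*xy,z+.04],rate=.2)
    print("hit",ctrl.servo_line([*xy,z],rate=.08,stop_force=8))
    ctrl.grab(N); ctrl.wait(.2); s=st("grip")
    ctrl.servo_line([*xy,z+.03],rate=.06); ctrl.servo_line([*xy,up],rate=.2); st("up")
def place(xy,a,z,up=.27):
    o=down(a); ctrl.move_ptp([*xy,up],o); ctrl.wait(.2)
    ctrl.servo_line([*xy,z+.015],rate=.15); ctrl.wait(.3)
    print("contact",ctrl.servo_line([*xy,z-.006],rate=.02,stop_force=3)); st("put, expected z %.4f"%z)
    ctrl.wait(.2); ctrl.let_go(); ctrl.wait(.3)
    ctrl.servo_line([*xy,z+.03],rate=.06); ctrl.servo_line([*xy,up],rate=.2); st("clear")
E
python3 - <<'E'
from act import *
pick((.5768,.2875),H-.06,.065,50); place(onslab(0,.085),H+YAW,.093)
E
```

```text
hit False
grip 9.4 [0.5771 0.2877 0.0658] gap 0.0451 ff 52.2 ft [-1.3  1.1  5.2]
up 11.1 [0.576  0.2872 0.2678] gap 0.0453 ff 51.6 ft [ 0.1  0.7 -3.9]
contact True
put, expected z 0.0930 14.5 [0.661  0.0632 0.0938] gap 0.0453 ff 52.5 ft [-0.5 -0.7  5.5]
clear 17.1 [0.6603 0.0632 0.268 ] gap 0.0856 ff 0.0 ft [-0.3 -0.6  0.3]
```

```bash
python3 - <<'E'
from act import *
pick((.4245,-.329),H-.28,.065,50); place(onslab(0,-.085),H+YAW,.093)
ctrl.move_ptp([.50,-.1,.36],down(1.4)); ctrl.wait(.3)
c=cam("wrist"); cv2.imwrite("pics/p1.png",cv2.resize(c["frame"][20:300,150:430,::-1],None,fx=2,fy=2,interpolation=cv2.INTER_CUBIC))
import pickle; pickle.dump(c,open("p1.pkl","wb"))
E
```

```text
hit False
grip 21.0 [ 0.4247 -0.3293  0.0657] gap 0.0456 ff 51.8 ft [-2.   0.5  5.2]
up 22.7 [ 0.4238 -0.3284  0.268 ] gap 0.0455 ff 51.5 ft [-0.1 -0.4 -3.2]
contact True
put, expected z 0.0930 26.3 [ 0.6141 -0.1001  0.0937] gap 0.0454 ff 52.3 ft [-0.3  0.2  5.5]
clear 28.8 [ 0.6135 -0.1     0.268 ] gap 0.0854 ff 0.0 ft [ 0.1  0.5 -0.2]
```

View pics/p1.png

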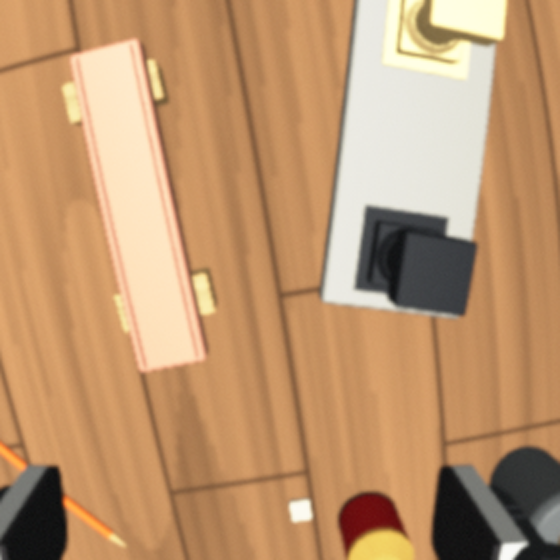

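```bash
python3 - <<'E'
from act import *
pick((.5665,-.331),H+YAW,.025,30); place(onslab(0,0),H+YAW,.050)
ctrl.move_ptp([.50,-.05,.36],down(1.4)); ctrl.wait(.3)
c=cam("wrist"); cv2.imwrite("pics/p2.png",cv2.resize(c["frame"][20:300,150:430,::-1],None,fx=2,fy=2,interpolation=cv2.INTER_CUBIC))
import pickle; pickle.dump(c,open("p2.pkl","wb"))
E
```

```text
hit False
grip 33.2 [ 0.567  -0.3314  0.0259] gap 0.0533 ff 32.2 ft [0.  0.2 5.2]
up 35.1 [ 0.5658 -0.3305  0.2678] gap 0.0528 ff 31.9 ft [ 0.2 -0.9 -2.7]
contact True
put, expected z 0.0500 39.1 [ 0.6375 -0.0184  0.0508] gap 0.0534 ff 32.3 ft [-0.6  0.1  3.9]
clear 41.7 [ 0.6369 -0.0184  0.2679] gap 0.0855 ff 0.0 ft [ 0.2  0.4 -0. ]
```

View pics/p2.png

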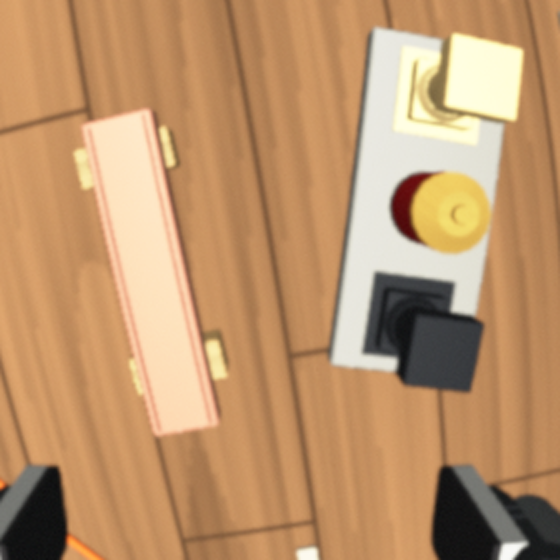

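```bash
python3 - <<'E'
from act import *
pick((.4348,-.0337),H+.024,.031,80); place(onslab(0,0),H+YAW,.121)
ctrl.move_ptp([.52,-.05,.40],down(1.4)); ctrl.wait(.3)
c=cam("wrist"); cv2.imwrite("pics/p3.png",cv2.resize(c["frame"][20:300,150:430,::-1],None,fx=2,fy=2,interpolation=cv2.INTER_CUBIC))
import pickle; pickle.dump(c,open("p3.pkl","wb"))
E
```

```text
hit False
grip 45.7 [ 0.4354 -0.0338  0.0319] gap 0.0492 ff 85.7 ft [-1.2  0.   5.5]
up 47.6 [ 0.4339 -0.0335  0.268 ] gap 0.0486 ff 84.5 ft [-0.4  0.4 -6.3]
contact True
put, expected z 0.1210 50.7 [ 0.6377 -0.0185  0.1219] gap 0.0488 ff 85.8 ft [ 0.5 -0.3  4.9]
clear 53.1 [ 0.637  -0.0184  0.2682] gap 0.0851 ff 0.0 ft [ 0.   0.2 -0.2]
```

View pics/p3.png

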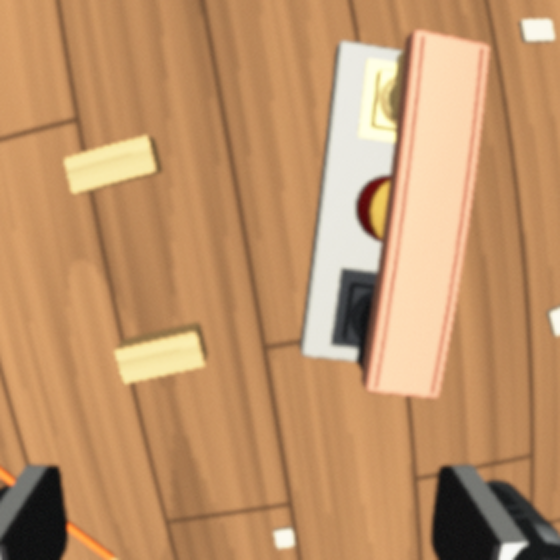

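```bash
python3 - <<'E'
from act import *
import pickle
c=pickle.load(open("p3.pkl","rb")); A=lambda p:(np.array(p)+.5)/2-.5+[150,20]
x,r=fit([(c,box(25,115,153),A([(440,397),(367,389),(416,31),(491,45)]))],[.6,0,0]); print("lintel",x,r.round(1).tolist())
x,r=fit([(c,box(55,130,25)[1:3],A([(302,355),(341,41)]))],[.6,0,0]); print("slab",x)
pick((.4583,.312),H+.2,.010,25,.30); ctrl.servo_line([.4583,.312,.34],rate=.2)
place(onslab(0,-.085),H+YAW,.163,.30)
ctrl.move_ptp([.45,.1,.42],down(1.4)); ctrl.wait(.3)
S=cam("scene")["frame"][90:270,150:350,::-1]; D=cam("side")["frame"][100:340,200:460,::-1]
cv2.imwrite("pics/f.png",np.hstack([cv2.resize(S,(400,360),interpolation=cv2.INTER_CUBIC),cv2.resize(D,(390,360),interpolation=cv2.INTER_CUBIC)]))
E
```

```text
lintel [ 0.6386005  -0.01829876 -0.27933958] [[0.1, 1.4], [-0.3, 1.6], [-0.3, -2.2], [0.9, -0.9]]
slab [ 0.63875169 -0.01913079 -0.28106532]
hit False
grip 58.3 [0.4587 0.3122 0.0106] gap 0.0367 ff 25.3 ft [-1.3 -0.9  5.6]
up 60.4 [0.4577 0.3117 0.2982] gap 0.0364 ff 25.2 ft [-0.1  0.2 -2.1]
contact True
put, expected z 0.1630 64.6 [ 0.6141 -0.1002  0.1636] gap 0.0364 ff 25.7 ft [-1.4  0.3  4.6]
clear 67.0 [ 0.6137 -0.1001  0.2984] gap 0.0851 ff 0.0 ft [-0.   0.4 -0.5]
```

View pics/f.png

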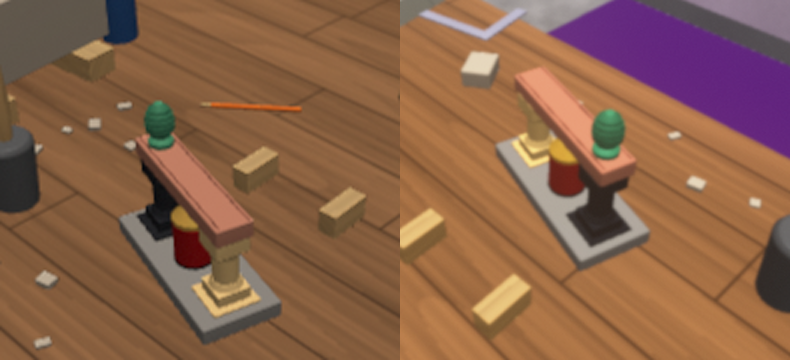

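The final picture shows the niche complete. The finial is upright over the dark pillar, the lintel is in line with the slab (fitted within about 1 mm), the lantern is midway between the pillars, and the mallet is still standing.

```bash
python3 -c "
from station import ctrl
print(ctrl.close_job())"
```

```text
the job is handed in; nothing more can be done
None
```

The lantern niche is built as asked and handed in at about 67 s of robot time; the final pictures show everything standing, with the mallet still upright, but the judging result was not returned.

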